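# Line up the flap wheels by diameter

## Task

Line the four loose flap wheels up by diameter on the four rubber pads of the strip: the biggest on the pad next to the upright end stop, then each next smaller one, the smallest on the pad at the other end. Stand each wheel flat with its shank up, centred on its pad to within about a centimetre, and leave the glass jar where it stands.

Things in the scene. Friction and masses are not known exactly. Their poses are not given: they have to be found in the camera images.
- wheel26_center (a point): Maroon mounted flap wheel (sanding wheel), 26 mm in diameter and 36 mm thick, standing on its flat face on the bench with its 6 mm steel shank pointing up; the shank rises 24 mm above the wheel, 60 mm over all. This point is on the axis, half-way up the wheel (18 mm above its underside); z runs up along the shank. The round wheel itself can be gripped from any side.
- wheel36_center (a point): Maroon mounted flap wheel (sanding wheel), 36 mm in diameter and 36 mm thick, standing on its flat face on the bench with its 6 mm steel shank pointing up; the shank rises 24 mm above the wheel, 60 mm over all. This point is on the axis, half-way up the wheel (18 mm above its underside); z runs up along the shank. The round wheel itself can be gripped from any side.
- wheel46_center (a point): Maroon mounted flap wheel (sanding wheel), 46 mm in diameter and 36 mm thick, standing on its flat face on the bench with its 6 mm steel shank pointing up; the shank rises 24 mm above the wheel, 60 mm over all. This point is on the axis, half-way up the wheel (18 mm above its underside); z runs up along the shank. The round wheel itself can be gripped from any side.
- wheel56_center (a point): Maroon mounted flap wheel (sanding wheel), 56 mm in diameter and 36 mm thick, standing on its flat face on the bench with its 6 mm steel shank pointing up; the shank rises 24 mm above the wheel, 60 mm over all. This point is on the axis, half-way up the wheel (18 mm above its underside); z runs up along the shank. The round wheel itself can be gripped from any side.
- pad_a: One of four identical round dark grey rubber pads, 66 mm in diameter and 3 mm thick, fixed in one straight row 78 mm apart on an aluminium strip (84 by 370 mm, 6 mm thick) that lies on the bench. The letters follow no order along the row: tell the pads apart by how far they lie from the end stop. Origin: centre of the pad's underside, on the strip; the pad's top is 3 mm above it, 9 mm above the bench.
- pad_b: One of four identical round dark grey rubber pads, 66 mm in diameter and 3 mm thick, fixed in one straight row 78 mm apart on an aluminium strip (84 by 370 mm, 6 mm thick) that lies on the bench. The letters follow no order along the row: tell the pads apart by how far they lie from the end stop. Origin: centre of the pad's underside, on the strip; the pad's top is 3 mm above it, 9 mm above the bench.
- pad_c: One of four identical round dark grey rubber pads, 66 mm in diameter and 3 mm thick, fixed in one straight row 78 mm apart on an aluminium strip (84 by 370 mm, 6 mm thick) that lies on the bench. The letters follow no order along the row: tell the pads apart by how far they lie from the end stop. Origin: centre of the pad's underside, on the strip; the pad's top is 3 mm above it, 9 mm above the bench.
- pad_d: One of four identical round dark grey rubber pads, 66 mm in diameter and 3 mm thick, fixed in one straight row 78 mm apart on an aluminium strip (84 by 370 mm, 6 mm thick) that lies on the bench. The letters follow no order along the row: tell the pads apart by how far they lie from the end stop. Origin: centre of the pad's underside, on the strip; the pad's top is 3 mm above it, 9 mm above the bench.
- stop: Upright dark steel end stop, a block 80 mm across the strip, 20 mm along it and 30 mm high, fixed on one end of the strip; the row's other end has only a flat 3 mm aluminium cap. Origin: centre of its underside, 6 mm above the bench, on the row's centre line, 58 mm from the centre of the nearest pad.
- jar_center (a point): Closed glass jar with a steel lid, 54 mm in diameter, 75 mm high, standing loose near the work; not to be moved. This point is its centre, half-way up.
Mind the look-alikes: they are no part of the job. Leave any purple look-alike of the part that bears wheel36_center alone. What is shaped like the part that bears wheel46_center but green is not meant.

How it is judged:
By the outcome, as a careful person would: the job done as asked, in the order asked, and still so for the second after the job is handed in, with the robot touching nothing.
It also fails if it takes over 96 s, if anything falls off the work surface, if the arm or the gripper's body presses on something with over 40 N, if the wrist force passes 120 N, or if a joint passes its speed limit or range.

## Robot

A 6-joint arm with a two-finger parallel gripper is mounted at the origin on the work surface. World frame = base frame: x ahead of the robot, y to its left, z up, the work surface at z = 0. Lengths are in m, angles in rad, forces in N, time in s.
With the tool pointing down it reaches from about 0.35 to 1 m from the base axis. Payload 7.1 kg.
Tool frame: the origin (TCP) lies between the finger pads; the fingertips stand 22 mm ahead of it and the grasp point (between the pads) lies 3 mm ahead of it; x points along the fingers, y is the direction in which the jaws open and shut, and the axes are right-handed (so a half turn about x gives the same grasp; the last joint's range is limited). The gripper opens to 85 mm and grips with 20 to 120 N. Pads are 22 mm wide; open, the fingers measure 114 mm over their backs; the gripper's body (76 mm by 85 mm) begins 54 mm behind the grasp point. The pads swing forward as they close: fully open they stand 13 mm farther back than shut.
Start: joints at [-1.302, 0.423, 1.63, -0, 1.089, -0.019], TCP at [0.177, -0.599, 0.253] pointing down, gripper open.
Joint ranges: [-3, 3], [-0.9, 2.11], [0.09, 2.58], [-1.31, 4.45], [0.11, 2.69], [-2.54, 2.54]. Speed limits (rad/s): [2.39, 2.39, 3.01, 3.14, 3.14, 3.14].

## Interface

Orientations are given as a rotation vector (axis times angle).
In Python, from rig import manip gives the robot as it stands. The module is installed in compiled form; this text tells all that it offers. Calls block until the motion is done:
- manip.move_to(position, orientation): joint-space move of the TCP to a pose.
- manip.servo_line(position, orientation=None, rate=0.15): straight line of the TCP; orientation=None keeps the orientation; rate is the mean speed in m/s.
- manip.set_joints(angles): joint-space move.
- manip.command_gripper(opening, f_grip=None): finger opening in m; f_grip is the grip in N (None keeps the last); returns when the fingers have stopped.
- manip.hold(seconds).
- manip.solve_ik(position, orientation): joint angles nearest the present ones, or None.
- manip.camera(name): name is "scene" or "top"; returns a dict with "image" (400x640x3 uint8, red, green, blue), "fx", "fy", "cx", "cy" (pixels), "cam_to_world" (4x4, takes a point from camera to world coordinates). Camera axes: x right, y down, z forward; pixel columns grow to the right and rows downward; lengths in m; the calibration is good to about 2 mm. A picture is of the moment at which its call begins. There is no depth.
A pose or a line that the arm cannot do raises manip.IKError and nothing moves.
- manip.sign_off(): hands the job in, once; it reports no verdict.
Readings, each from a call of its own:
- manip.get_time(): time.
- manip.get_joint_positions(): joint angles.
- manip.get_joint_vel(): joint speeds.
- manip.get_tau(): joint torques, N m.
- manip.get_position(): TCP position.
- manip.get_ee_rot(): TCP orientation.
- manip.get_contact_force(): force on the tool from outside, world axes, zero at the start.
- manip.get_torque(): the same for the moment, N m.
- manip.get_width(): finger opening in m.
Only numpy, scipy, OpenCV 4.12 (cv2) and the standard library are available. Lean on these libraries where they do the work, as an engineer would, in place of code of your own. Each camera call takes 0.05 s, during which the arm holds its last target. There are 200 camera calls.

## Working session

There is one attempt and no reset: what is moved stays moved. The work goes in short steps, each a Python script; the robot and the scene stay as the last script left them, time stands still between calls to the robot, and variables do not carry over. Pictures are saved under pics/ and viewed, about 12 in all and at most 16, crops included, and the job is handed in when it is done.

```bash
mkdir -p pics
python3 - <<'E'
from rig import manip
import cv2,numpy as np,pickle
d={}
for n in("top","scene"):
    c=manip.camera(n);d[n]=c
    cv2.imwrite(f"pics/{n}0.png",c["image"][:,:,::-1])
    print(n,c["fx"],c["fy"],c["cx"],c["cy"]);print(np.round(c["cam_to_world"],4))
pickle.dump(d,open("c0.pkl","wb"));print(manip.get_time(),manip.get_ee_rot(),manip.get_position())
E
```

```text
top 468.5963094301884 468.5963094301884 318.67597265044776 206.97416629182976
[[ 0.0297 -0.9876  0.1544  0.4244]
 [-0.9995 -0.0303 -0.0016  0.0398]
 [ 0.0062 -0.1543 -0.988   1.0243]
 [ 0.      0.      0.      1.    ]]
scene 484.3062571024359 484.3062571024359 322.05317191884217 204.31551456113712
[[-0.902   0.3451 -0.2594  0.8383]
 [ 0.4316  0.732  -0.5271  0.5799]
 [ 0.008  -0.5874 -0.8092  0.8926]
 [ 0.      0.      0.      1.    ]]
0.1 [ 2.06737282  0.3010478  -2.06768873] [ 0.17730242 -0.59884163  0.25263178]
```

View pics/top0.png

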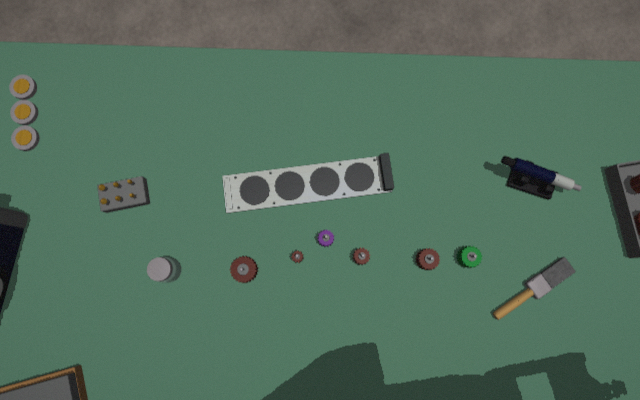

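View pics/scene0.png

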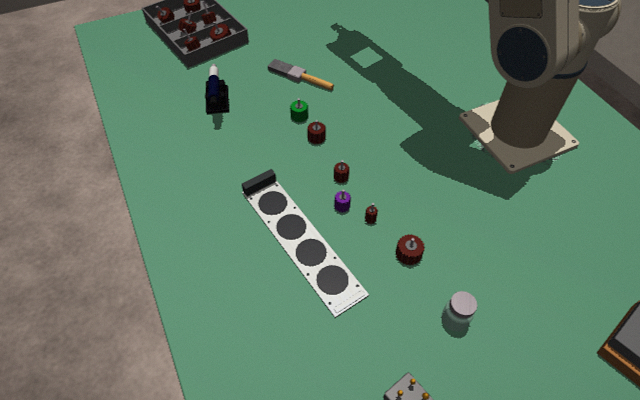

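The top view shows four loose maroon wheels: (244,269) is the biggest, (297,256) the smallest, then (361,256) and (429,259). The look-alikes are purple at (326,238) and green at (470,257). The stop is at (387,171), at the right end of the strip, and the jar is at (160,269). The wheels in the tray at far right are not loose.

```bash
cat > vis.py <<'E'
import cv2,numpy as np
def ray(c,u,v):
    T=c["cam_to_world"];d=T[:3,:3]@[(u-c["cx"])/c["fx"],(v-c["cy"])/c["fy"],1];return T[:3,3],d
def onz(c,u,v,z):
    o,d=ray(c,u,v);return (o+d*(z-o[2])/d[2])[:2]
def proj(c,p):
    T=c["cam_to_world"];q=T[:3,:3].T@(np.array(p)-T[:3,3]);return np.array([c["fx"]*q[0]/q[2]+c["cx"],c["fy"]*q[1]/q[2]+c["cy"]])
def blobs(c,mask,lo,hi):
    out=[]
    for k in cv2.findContours(mask,cv2.RETR_EXTERNAL,cv2.CHAIN_APPROX_NONE)[0]:
        k=cv2.convexHull(k);a=cv2.contourArea(k)
        if lo<a<hi:
            m=cv2.moments(k);out.append((m["m10"]/m["m00"],m["m01"]/m["m00"],a,k))
    return out
def maroon(c):
    h=cv2.cvtColor(c["image"],cv2.COLOR_RGB2HSV)
    m=(((h[...,0]<10)|(h[...,0]>170))&(h[...,1]>90)&(h[...,2]>25)).astype(np.uint8)*255
    return m
def wheels(c):
    r=[]
    for u,v,a,k in blobs(c,maroon(c),30,1500):
        p=onz(c,u,v,.018)
        P=np.array([onz(c,*q[0],.018) for q in k])
        w=np.ptp(P[:,1]) 
        r.append((u,v,a,p,w))
    return r
def pads(c):
    h=cv2.cvtColor(c["image"],cv2.COLOR_RGB2HSV)
    m=((h[...,2]<90)&(h[...,1]<80)).astype(np.uint8)*255
    r=[]
    for u,v,a,k in blobs(c,m,300,1500):
        P=np.array([onz(c,*q[0],.009) for q in k],np.float32)
        (x,y),(w,hh),_=cv2.minAreaRect(P)
        r.append((u,v,a,onz(c,u,v,.009),w,hh))
    return r
E
python3 - <<'E'
import pickle,cv2,numpy as np
from vis import *
d=pickle.load(open("c0.pkl","rb"))
for n in d:
    print(n)
    for w in wheels(d[n]):print("W",*np.round(w[:3],1),np.round(w[3],4),round(float(w[4]),4))
    for w in pads(d[n]):print("P",*np.round(w[:3],1),np.round(w[3],4),np.round(w[4:],4))
im=d["top"]["image"][:,:,::-1]
cv2.imwrite("pics/crop1.png",cv2.resize(im[150:290,220:490],None,fx=2.9,fy=2.9,interpolation=cv2.INTER_CUBIC))
E
```

```text
top
W 243.7 268.9 502.0 [0.4435 0.1937] 0.0555
W 297.0 256.1 80.5 [0.474  0.0813] 0.0216
W 427.4 258.9 347.5 [ 0.4766 -0.1978] 0.0472
W 360.8 255.8 176.5 [ 0.4789 -0.055 ] 0.0321
W 637.3 221.3 56.5 [ 0.5714 -0.6546] 0.0116
W 635.4 183.8 110.5 [ 0.6548 -0.6567] 0.0213
P 46.6 389.7 1295.0 [0.1852 0.5872] [0.0512 0.1629]
P 170.4 268.5 374.0 [0.4398 0.3522] [0.0546 0.0377]
P 131.4 197.2 761.5 [0.5923 0.4496] [0.0556 0.1144]
P 254.3 189.9 625.5 [0.6168 0.1811] [0.062  0.0617]
P 289.2 185.4 609.5 [0.6293 0.1046] [0.0608 0.0618]
P 324.2 181.1 602.5 [0.6415 0.0276] [0.061 0.062]
P 359.0 176.5 603.5 [ 0.6541 -0.0491] [0.0612 0.0623]
P 385.6 171.6 418.0 [ 0.6673 -0.108 ] [0.0852 0.0265]
scene
W 409.5 249.3 621.0 [0.4427 0.1933] 0.0665
W 370.5 213.9 138.0 [0.4728 0.0793] 0.0399
W 341.0 172.2 226.0 [ 0.4776 -0.0548] 0.0559
W 316.1 132.3 293.0 [ 0.4755 -0.197 ] 0.0702
W 191.8 42.9 150.0 [ 0.651  -0.6803] 0.0636
W 219.2 31.3 236.0 [ 0.5603 -0.7008] 0.0727
W 186.4 25.2 188.0 [ 0.6406 -0.7724] 0.0801
W 208.5 17.0 127.0 [ 0.5667 -0.7852] 0.0599
W 165.0 13.9 161.0 [ 0.684 -0.858] 0.0766
W 191.0 5.0 150.0 [ 0.5968 -0.8714] 0.0727
P 453.4 321.4 370.0 [0.4468 0.363 ] [0.034  0.0513]
P 628.2 337.1 1092.5 [0.1656 0.5309] [0.1367 0.0545]
P 332.1 279.6 672.0 [0.6181 0.1831] [0.0608 0.0611]
P 310.6 252.0 606.5 [0.6305 0.106 ] [0.0631 0.0613]
P 290.9 226.5 540.0 [0.6424 0.0294] [0.06   0.0615]
P 272.4 202.7 493.5 [ 0.6546 -0.0475] [0.0633 0.0617]
P 258.2 183.0 500.0 [ 0.6631 -0.1141] [0.094  0.0427]
P 20.6 4.6 430.0 [ 1.0852 -1.1154] [0.0725 0.1949]
```

View pics/crop1.png

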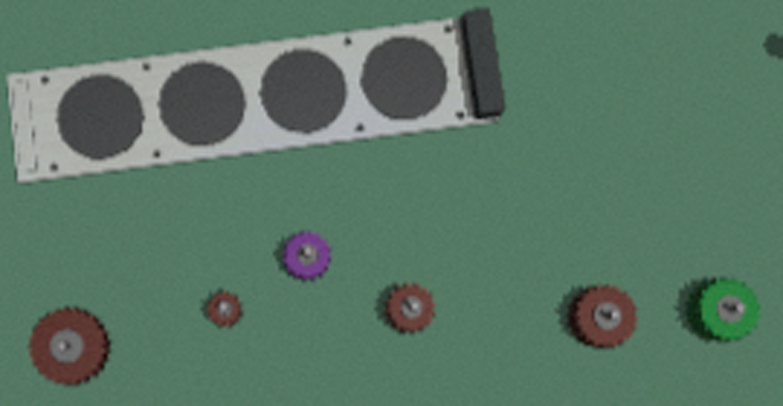

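Both views agree to about 2 mm, and the pad spacing comes out at 77.8 mm. Measured widths of 55.5, 47, 32 and 22 mm put the wheels in order as 56, 46, 36 and 26. The crop confirms all four targets are maroon, and that purple at (326,238) and green at (470,257) are the look-alikes. I'll start with the 56 mm wheel.

```bash
cat > act.py <<'E'
from rig import manip
import numpy as np
from scipy.spatial.transform import Rotation as R
PAD={56:(.6543,-.0483),46:(.6420,.0285),36:(.6300,.1053),26:(.6175,.1821)}
W={56:(.4431,.1935),46:(.4761,-.1974),36:(.4783,-.0549),26:(.4734,.0803)}
OPEN={56:.078,46:.068,36:.058,26:.048}
def ori():
    a=np.arctan2(.158,.987);best=None
    for b in(a,a+np.pi):
        c,s=np.cos(b),np.sin(b)
        o=R.from_matrix(np.array([[0,0,-1],[c,s,0],[s,-c,0]]).T).as_rotvec()
        ok=[manip.solve_ik((*p,z),o) for p in[*PAD.values(),*W.values()] for z in(.03,.15)]
        if all(q is not None for q in ok):
            m=max(abs(q[5]) for q in ok)
            if best is None or m<best[0]:best=(m,o)
    return best[1]
def do(n,o,src=None,zp=.027,up=.12):
    x,y=src or W[n];px,py=PAD[n]
    manip.move_to((x,y,up),o);manip.command_gripper(OPEN[n],50)
    manip.servo_line((x,y,zp),rate=.1);print(n,"down",np.round(manip.get_contact_force(),1))
    manip.command_gripper(0,50);print("grip w",round(manip.get_width(),4),np.round(manip.get_position(),4))
    manip.servo_line((x,y,up+.04),rate=.2)
    manip.move_to((px,py,up+.04),o);print("carry w",round(manip.get_width(),4),np.round(manip.get_contact_force(),1))
    manip.servo_line((px,py,zp+.025),rate=.2);manip.servo_line((px,py,zp+.0095),rate=.04)
    print("placed F",np.round(manip.get_contact_force(),1))
    manip.command_gripper(min(OPEN[n],n/1000+.02));manip.servo_line((px,py,up+.02),rate=.15)
    print("t",manip.get_time())
E
python3 - <<'E'
from act import *
import cv2
o=ori();print(o,np.round(manip.solve_ik((*W[56],.12),o),2))
do(56,o)
c=manip.camera("scene")["image"]
cv2.imwrite("pics/s1.png",cv2.resize(c[100:350,200:520,::-1],None,fx=2.3,fy=2.3))
E
```

```text
[ 1.09147108  1.28009144 -1.09147108] [ 0.39  0.43  2.02 -0.    0.69  0.23]
56 down [-0.6  0.1  0.1]
grip w 0.0549 [0.4435 0.1936 0.0279]
carry w 0.0549 [-0.1  0.2 -1.1]
placed F [-1.   0.2  4.4]
t 9.2083
```

View pics/s1.png

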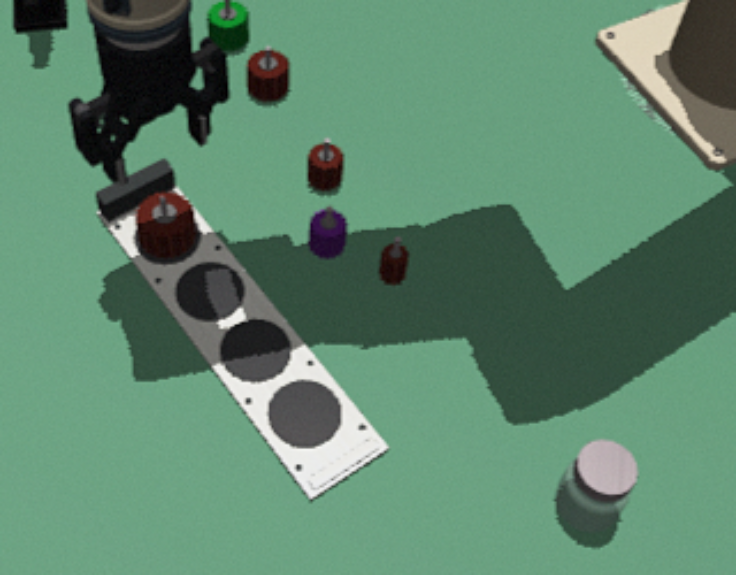

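The 56 mm wheel stands upright on the pad next to the stop, at crop (165,225), and nothing else has moved. Now the other three.

Run:
```python
from act import *
from vis import *
o=ori()
for n in(46,36,26):do(n,o)
manip.set_joints([-1.302,.423,1.63,0,1.089,-.019])
for nm in("top","scene"):
    c=manip.camera(nm)
    for w in wheels(c):
        p=onz(c,w[0],w[1],.027)
        if p[1]>-.3:print(nm,np.round(w[:3],1),np.round(p,4),[(n,np.round((p-PAD[n])*1000,1)) for n in PAD if np.hypot(*(p-PAD[n]))<.03])
    im=c["image"][:,:,::-1]
    cr=im[130:300,130:490] if nm=="top" else im[100:350,200:520]
    cv2.imwrite(f"pics/{nm}2.png",cv2.resize(cr,None,fx=2.2,fy=2.2,interpolation=cv2.INTER_CUBIC))
print(manip.get_time())
```

```text
46 down [-0.5 -0.8  0.3]
grip w 0.0445 [ 0.4765 -0.1976  0.0279]
carry w 0.0448 [ 0.6 -0.6 -0.2]
placed F [-1.   0.4  4.3]
t 16.1583
36 down [ 0.3 -0.3  0.2]
grip w 0.0347 [ 0.4788 -0.0549  0.0278]
carry w 0.0343 [ 0.2 -0.6 -0.2]
placed F [-1.8 -0.6  4.1]
t 22.6917
26 down [-0.5  0.2 -0.3]
grip w 0.0246 [0.4739 0.0804 0.0278]
carry w 0.0245 [ 0.4  0.4 -0.4]
placed F [-0.9 -1.7  4.9]
t 29.0
top [252.2 187.4 107. ] [0.6188 0.1835] [(26, array([1.3, 1.4]))]
top [288.2 182.9 208.5] [0.6312 0.106 ] [(36, array([1.2, 0.7]))]
top [323.4 178.5 348.5] [0.6432 0.0298] [(46, array([1.2, 1.3]))]
top [359.6 174.  506.5] [ 0.6556 -0.0488] [(56, array([ 1.3, -0.5]))]
scene [332.6 274.8 168.5] [0.617  0.1821] [(26, array([-0.5, -0. ]))]
scene [310.6 247.3 294.5] [0.63   0.1053] [(36, array([0., 0.]))]
scene [290.8 221.8 424. ] [0.6419 0.0294] [(46, array([-0.1,  0.9]))]
scene [271.7 197.2 572. ] [ 0.6541 -0.0496] [(56, array([-0.2, -1.3]))]
32.2667
```

View pics/top2.png

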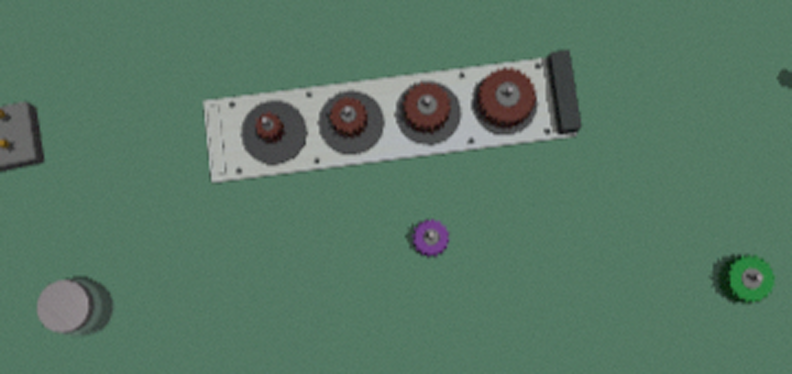

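View pics/scene2.png

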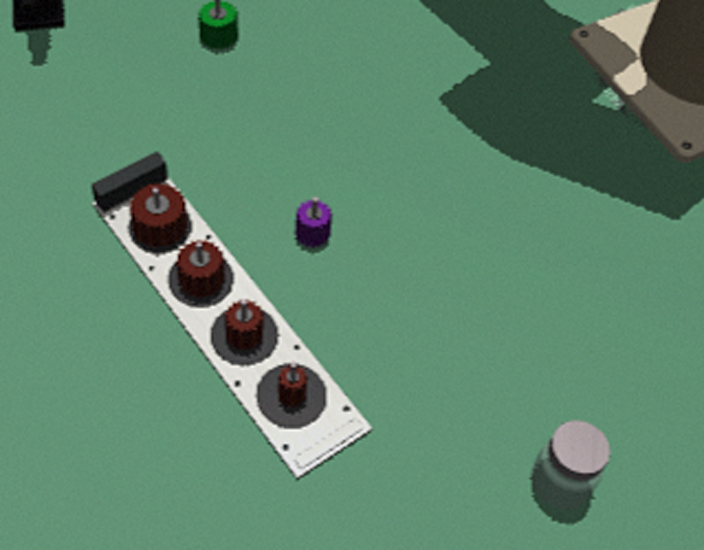

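Both views show all four wheels upright, from largest at the stop to smallest at the far end. Each is within 2 mm of its pad centre. The jar and both look-alikes are where they were.

```bash
python3 -c "
from rig import manip
manip.sign_off()"
```

```text
the job is handed in; nothing more can be done
```

The four maroon wheels now stand shank up on the pads in the order 56, 46, 36, 26 mm, starting from the end stop, and I've handed the job in.

- **Position:** the last check from both cameras put each wheel within about 2 mm of its pad centre. The two views differed by up to about 2 mm, which is the calibration limit.
- **Sizes:** the gripper read 54.9, 44.5, 34.7 and 24.6 mm on closing. That is 1–1.5 mm under each nominal size, which fits the right wheel each time.
- **Limits:** the robot's clock stood at about 32 s of the 96 s allowed. The forces I read while placing were 5 N or less.
- **Left alone:** the jar, the purple and green look-alikes and the wheels in the tray were not touched. The final pictures show the jar and both look-alikes unmoved; I did not look at the tray again.

No check failed.

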